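# Pair a garage-door remote

### The job

Pair the blue-button remote with the garage-door opener: press the yellow learn button on the grey receiver, then the blue button on the remote where it lies, then try the door with the green button on the metal station. Press each down lightly with a fingertip and let it come back up before the next. Do not pick up or shove the remote, and leave the red erase button, the orange-button remote, the screwdriver, jar and tape alone.

Things in the scene. Friction and masses are not known exactly. Their poses are not given: they have to be found in the camera images.
- receiver: Opener's receiver, a grey plastic box fixed to the table, 110 mm (its x) by 140 mm (its y) by 42 mm high, with a yellow button 34 mm to its +y side, a red one 34 mm to its -y side, and a green terminal strip along its +x edge. Origin: centre of the underside.
- learn_top (a point): Centre of the top face of the yellow learn button on the receiver, a flat round cap 28 mm across that stands 9 mm proud of the case, top 51 mm above the table when up. The point sinks with the cap. Its z axis is up.
- learn (a joint): The yellow learn button. Value: how far it is pressed, 0 up to 0.007 m fully down; springs back when let go; 1.5 N starts it, 5 N is fully down; counts as pressed beyond 0.004.
- erase_top (a point): Centre of the top face of the red erase button on the receiver, a flat round cap 28 mm across that stands 9 mm proud of the case, top 51 mm above the table when up. The point sinks with the cap. Its z axis is up. To be left alone.
- erase (a joint): The red erase button, not to be pressed. Value: 0 up to 0.007 m down.
- remote: The customer's hand-held remote, loose, lying flat: a black case 100 mm (its x) by 56 mm (its y) by 20 mm high, 0.11 to 0.2 kg, with one blue round button 15 mm from the centre towards its -x end. Origin: centre of the underside.
- remote_key_top (a point): Centre of the top face of the blue button on the remote, a flat round cap 28 mm across that stands 9 mm proud of the case, top 29 mm above the table when up. The point sinks with the cap. Its z axis is up.
- remote_key (a joint): The blue button of the remote. Value: how far it is pressed, 0 up to 0.007 m fully down; springs back when let go; 1.5 N starts it, 5 N is fully down; counts as pressed beyond 0.004.
- station: Door push-button station, a bare aluminium box lying on its back, fixed to the table, 120 mm (its x) by 85 mm (its y) by 40 mm high, with one green button in the middle of its top. Origin: centre of the underside.
- door_key_top (a point): Centre of the top face of the green door button on the station, a flat round cap 36 mm across that stands 9 mm proud of the case, top 49 mm above the table when up. The point sinks with the cap. Its z axis is up.
- door_key (a joint): The green door button. Value: how far it is pressed, 0 up to 0.007 m fully down; springs back when let go; 1.5 N starts it, 5 N is fully down; counts as pressed beyond 0.004.
- spare: A spare hand-held remote, loose, lying flat: a black case 100 mm (its x) by 56 mm (its y) by 20 mm high, 0.11 to 0.2 kg, with one orange round button 15 mm from the centre towards its -x end. Origin: centre of the underside. To be left alone.
- spare_key (a joint): The orange button of the spare remote, not to be pressed. Value: 0 up to 0.007 m down.
- screwdriver: Green-handled screwdriver lying loose at the far side, 200 mm long, 26 mm high; a bystander. Origin: underside, at mid-length; its x axis runs along it towards the tip.
- jar: Amber glass jar with a steel cap, 64 mm across, 75 mm high, standing loose; a bystander. Origin: centre of the underside.
- tape: Grey roll of tape lying flat, 90 mm across, 36 mm high, loose; a bystander. Origin: centre of the underside.
Not all that is in view belongs to the job. Leave any purple look-alike of the receiver alone. What is shaped like the remote but turquoise is not meant.

How it is judged:
On the way, in this order (a step that is already met when the one before it is completed fails the run):
1. the yellow learn button on the receiver is pressed by the fingers, the others being up (value of joint learn above 0.004 m and contact force between the fingers and receiver above 0.5 N and value of joint each of remote_key, door_key below 0.002 m), for 0.06 s.
2. then the blue button of the remote is pressed where it lies, the others being up (value of joint remote_key above 0.004 m and contact force between the fingers and remote above 0.5 N and value of joint each of learn, door_key below 0.002 m), for 0.06 s.
3. then the green door button on the metal station is pressed, the others being up (value of joint door_key above 0.004 m and contact force between the fingers and station above 0.5 N and value of joint each of learn, remote_key below 0.002 m), for 0.06 s.
At the end, for the whole second after the job is handed in: After the three presses in order, every button is up again (within 2 mm), the remote lies flat on the table within 20 mm of where it was, and the spare remote, screwdriver, jar and tape are within 15 mm of where they were (value of joint each of learn, remote_key, door_key, erase, spare_key below 0.002 m and distance of remote from where it was at the start of the episode below 0.02 m and distance of each of spare, screwdriver, jar, tape from where it was at the start of the episode below 0.015 m and height (world z) of remote below 0.012 m and angle between remote's own z axis and vertical below 0.1 rad and linear speed of remote below 0.02 m/s); the robot touches nothing.
It fails at once if a device is pushed with more than 20 N (contact force between the fingers and receiver above 20 N or contact force between the fingers and remote above 20 N or contact force between the fingers and station above 20 N).
It fails at once if the red erase button or the spare remote's orange button is pressed (more than 2 mm) (value of joint any of erase, spare_key above 0.002 m).
It fails at once if a remote is lifted or tipped up (height (world z) of any of remote, spare above 0.012 m or angle between any of remote, spare's own z axis and vertical above 0.25 rad).
It fails at once if the remote is shoved more than 20 mm (distance of remote from where it was at the start of the episode above 0.02 m).
It fails at once if the spare remote, screwdriver, jar or tape is moved more than 15 mm (distance of any of spare, screwdriver, jar, tape from where it was at the start of the episode above 0.015 m).
It also fails if it takes over 51 s, if anything falls off the work surface, if the arm or the gripper's body presses on something with over 40 N, if the wrist force passes 120 N, or if a joint passes its speed limit or range.

### The arm

A 6-joint arm with a two-finger parallel gripper is mounted at the origin on the work surface. World frame = base frame: x ahead of the robot, y to its left, z up, the work surface at z = 0. Lengths are in m, angles in rad, forces in N, time in s.
With the tool pointing down it reaches from about 0.35 to 0.775 m from the base axis. Payload 5.5 kg.
Tool frame: the origin (TCP) lies on the mounting face of the last link; the fingertips stand 173 mm ahead of it and the grasp point (between the pads) lies 155 mm ahead of it; z points along the fingers, y is the direction in which the jaws open and shut (so a half turn about z gives the same grasp; the last joint's range is limited). The gripper opens to 85 mm and grips with 20 to 120 N. Pads are 22 mm wide; open, the fingers measure 114 mm over their backs; the gripper's body (76 mm by 85 mm) begins 54 mm behind the grasp point. The pads swing forward as they close: fully open they stand 13 mm farther back than shut.
Start: joints at [-1.316, 0.313, 0.046, 1.304, 0, 1.431], TCP at [0.221, -0.531, 0.405] pointing down, gripper open.
Joint ranges: [-2.76, 2.76], [-0.86, 1.69], [-1.03, 1.26], [-2.2, 2.34], [-1.47, 1.5], [-3.14, 3.14]. Speed limits (rad/s): [2.57, 2.57, 3.14, 3.14, 3.14, 3.14].

### API

Orientations are given as a unit quaternion [w, x, y, z].
In Python, from workcell import get_state, eyes, env gives the robot as it stands. The module is installed in compiled form; this text tells all that it offers.
- The arm moves only by the tool carry_out, never from a script. Its argument "motion" is a list of rows, each an object of numbers: "jaw": the opening, from -1 (shut) to 1 (fully open); "tx", "ty", "tz": the shift along the tool's x, y, z in cm; "wx", "wy", "wz": the turn, a rotation vector about the tool's x, y, z in degrees. In form: [{"jaw": .., "tx": .., "ty": .., "tz": .., "wx": .., "wy": .., "wz": ..}, ...]. A call has 1 to 20 rows; each row shifts and turns the commanded pose from where the row before left it, along the tool's axes as they then stand; what a row does not reach is not made up. A row lasts 1/8 s, in which the tool goes at most 62.5 mm and 10.7 degrees, less where a joint would pass 70% of its speed; a pose out of reach is approached as far as the arm can. A call with a gripper value outside its range is refused whole. The fingers move at their own pace and stop on an object; "force" is the grip in N (left out, the last holds). Time passes only in rows, so rows that do not move let the fingers close. It gives the time, the measured TCP pose, the force and the opening at its end, in the units of the state.
- get_state(): the state, without advancing time (a new reading comes with each control period).
- eyes.read_camera(name): name is "scene" or "top" or "wrist"; returns the picture (400x640x3 uint8, blue, green, red); there is no depth.
- eyes.calibration(name): a dict with "K" (3x3 intrinsics, pixels), "k1" (the pictures are not rectified: a ray, as slopes to the right and down, at radius r is drawn at 1 + k1 r^2 times it, then the intrinsics apply), "camera_from_world" (4x4, takes a point from world to camera coordinates). Camera axes: x right, y up, looking along -z (the intrinsics and any distortion apply to the point x, -y, -z); pixel columns grow to the right and rows downward; lengths in m; the calibration is good to about 2 mm. A picture is of the moment at which its call begins: read the wrist's pose just before it. calibration takes no time and is no camera call; for the wrist camera it gives the pose at the moment of the call.
- env.hand_in(): hands the job in, once; it reports no verdict.
The state is a dict: "clock": time; "joint_pos": joint angles; "qvel": joint speeds; "tau": joint torques, N m; "tcp_pos": TCP position; "orientation": TCP orientation; "wrist_force": force on the tool from outside, world axes, zero at the start; "ft_torque": the same for the moment, N m; "finger_gap": finger opening in m.
Only numpy, scipy, OpenCV 4.12 (cv2) and the standard library are available. Lean on these libraries where they do the work, as an engineer would, in place of code of your own. Each camera call takes 0.05 s, during which the arm holds its last target.

## Working session

There is one attempt and no reset: what is moved stays moved. The work goes in short steps, Python scripts to look and compute and a tool call to move; the robot and the scene stay as the last step left them, time stands still between calls to the robot, and variables do not carry over. Pictures are saved under pics/ and viewed, and the job is handed in when it is done.

Besides the shell and the picture viewer there is one more tool, called after ">>>" as name([rows], argument=value, ...), one row to a line, values as JSON. carry_out: Moves the arm, as the interface text tells. Its arguments: {"type":"object","properties":{"motion":{"type":"array"},"force":{"type":"number"}},"required":["motion"]}

```bash
mkdir -p pics; python3 - <<'E'
from workcell import get_state, eyes, env
import cv2
s=get_state();print(s)
for n in("scene","top","wrist"):
    c=eyes.calibration(n);print(n,c)
    cv2.imwrite(f"pics/{n}0.png",eyes.read_camera(n))
E
```

```text
{'clock': 0.0, 'joint_pos': array([-1.31562360e+00,  3.13961285e-01,  4.49502979e-02,  1.30359425e+00,
       -6.67005277e-06,  1.43120866e+00]), 'qvel': array([-0.0015691 ,  0.0007321 , -0.00069841, -0.00096995,  0.00110902,
       -0.00088215]), 'tau': array([-2.51568226e-04, -4.80630004e+01,  2.98530400e+01,  1.92724908e-02,
       -2.28335853e-04,  2.54429096e-06]), 'tcp_pos': array([ 0.22108037, -0.53057018,  0.40381911]), 'orientation': array([-9.02750323e-04,  9.80583287e-01,  1.96100991e-01, -5.55709904e-05]), 'wrist_force': array([-0.02886858, -0.37399195, -0.61822988]), 'ft_torque': array([-0.01543376, -0.02469988, -0.03624125]), 'finger_gap': 0.08520053745534356}
scene {'K': array([[447.11970061,   0.        , 313.82113178],
       [  0.        , 447.11970061, 192.09079091],
       [  0.        ,   0.        ,   1.        ]]), 'k1': -0.09203692565117765, 'camera_from_world': array([[ 0.84509157,  0.53459578, -0.00525346, -0.43956893],
       [-0.42989446,  0.68535527,  0.58777454,  0.25263967],
       [ 0.31782227, -0.49446487,  0.80900772, -1.41230021],
       [ 0.       
[... 266 characters left out ...]
[-0.00801   , -0.99996482,  0.00249064, -0.05977476],
       [ 0.98755792, -0.00751939,  0.15707581, -0.55268395],
       [-0.15705156,  0.00371783,  0.98758341, -1.13396813],
       [ 0.        ,  0.        ,  0.        ,  1.        ]])}
wrist {'K': array([[305.51278971,   0.        , 312.68778183],
       [  0.        , 305.51278971, 198.90498947],
       [  0.        ,   0.        ,   1.        ]]), 'k1': -0.01829701858730556, 'camera_from_world': array([[ 0.38380587, -0.92341268, -0.00144481, -0.57481461],
       [ 0.88332872,  0.36760053, -0.29086116,  0.03708506],
       [ 0.269116  ,  0.11035797,  0.95676418, -0.37948858],
       [ 0.        ,  0.        ,  0.        ,  1.        ]])}
```

View pics/top0.png

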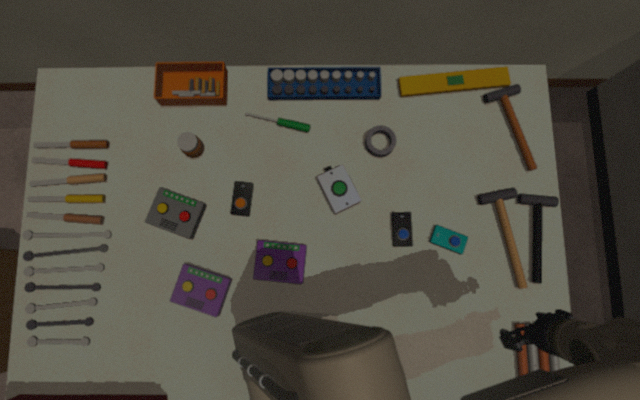

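View pics/scene0.png

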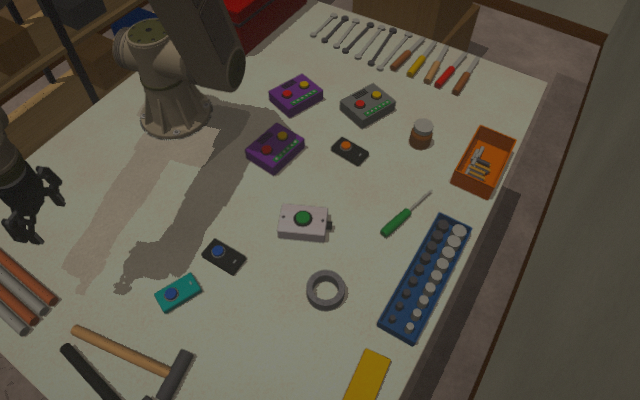

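View pics/wrist0.png

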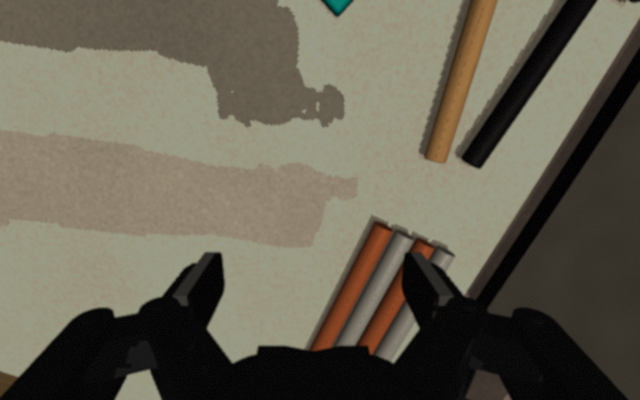

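The grey receiver in the top view has its yellow button near (163,208) and red near (184,216). The blue key is near (403,234) and the green one near (339,188). In the scene view they are near (376,94), (218,251) and (303,218). Next I refine these positions.

```bash
cat > h.py <<'E'
import numpy as np, cv2
from workcell import get_state, eyes, env
def ray(cal,u,v):
    K=np.array(cal["K"]);x=(u-K[0,2])/K[0,0];y=(v-K[1,2])/K[1,1]
    xd=np.hypot(x,y);r=xd
    for _ in range(30): r=xd/(1+cal["k1"]*r*r)
    f=r/xd if xd>0 else 1
    T=np.array(cal["camera_from_world"]);R=T[:3,:3]
    return -R.T@T[:3,3], R.T@np.array([x*f,-y*f,-1])
def at(cal,u,v,z):
    o,d=ray(cal,u,v);return o+d*(z-o[2])/d[2]
def blob(img,seed,lo,hi,rad=15):
    hsv=cv2.cvtColor(img,cv2.COLOR_BGR2HSV)
    m=cv2.inRange(hsv,lo,hi);w=np.zeros_like(m);cv2.circle(w,seed,rad,255,-1);m&=w
    n,l,st,c=cv2.connectedComponentsWithStats(m)
    i=1+np.argmax(st[1:,4]);return c[i],st[i]
E
python3 - <<'E'
from h import *
I={n:cv2.imread(f"pics/{n}0.png") for n in("top","scene")}
B={"learn":((20,100,60),(35,255,255),.051,(163,208),(376,94)),
"erase":((0,120,60),(8,255,255),.051,(184,216),(360,104)),
"key":((100,100,40),(125,255,255),.029,(403,234),(218,251)),
"door":((45,100,40),(80,255,255),.049,(339,188),(303,218)),
"spare":((5,120,60),(18,255,255),.029,(241,203),(345,146))}
for b,(lo,hi,z,t,s) in B.items():
    for n,sd in(("top",t),("scene",s)):
        c,st=blob(I[n],sd,lo,hi,14)
        print(b,n,c.round(1),st,at(eyes.calibration(n),*c,z-.001).round(4))
t=I["top"]
a=cv2.resize(t[180:250,140:260],None,fx=6,fy=6,interpolation=cv2.INTER_CUBIC)
cv2.imwrite("pics/c1.png",a)
a=cv2.resize(t[150:260,310:430],None,fx=5,fy=5,interpolation=cv2.INTER_CUBIC)
cv2.imwrite("pics/c2.png",a)
E
```

```text
learn top [161.5 207.6] [157 203  10  10  87] [0.523  0.3651 0.05  ]
learn scene [376.1  94.1] [372  91   9   7  56] [0.5215 0.3614 0.05  ]
erase top [183.8 215.7] [179 211  10  10  70] [0.4995 0.3008 0.05  ]
erase scene [359.5 103.2] [355 100  10   8  58] [0.4977 0.2973 0.05  ]
key top [403.  233.4] [398 229  11  10  78] [ 0.4464 -0.3192  0.028 ]
key scene [217.3 250.1] [212 245  11  11  94] [ 0.4437 -0.3217  0.028 ]
door top [338.9 187.5] [333 182  13  13 130] [ 0.5769 -0.1374  0.048 ]
door scene [302.5 216.8] [296 211  14  13 137] [ 0.575  -0.1396  0.048 ]
spare top [240.  202.4] [235 198  11  10  82] [0.5391 0.1471 0.028 ]
spare scene [345.5 144.6] [341 141  10   9  70] [0.5372 0.1445 0.028 ]
```

View pics/c1.png

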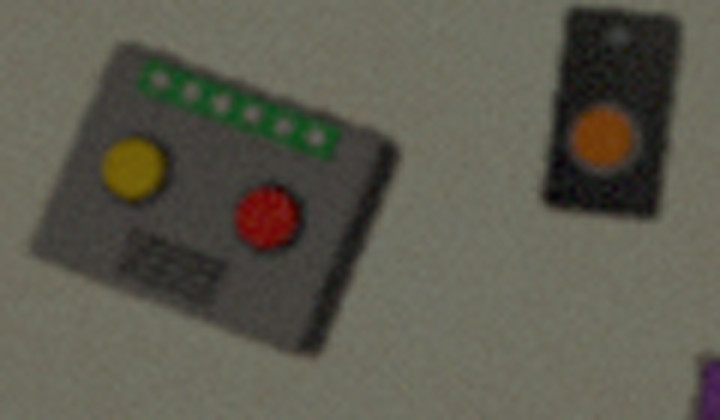

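View pics/c2.png

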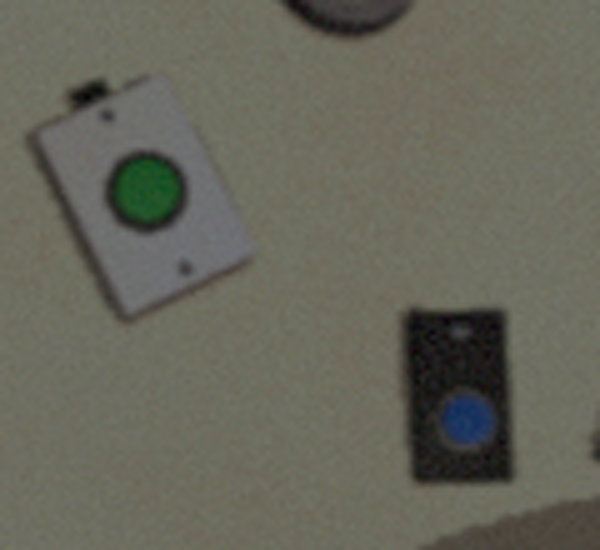

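>>> carry_out([
  {"jaw": -1,"wz": -10},
  {"jaw": -1,"wz": -10},
  {"jaw": -1,"wz": -10},
  {"jaw": -1,"wz": -10},
  {"jaw": -1,"wz": -10},
  {"jaw": -1,"wz": -10},
  {"jaw": -1,"wz": -10},
  {"jaw": -1,"wz": -10},
  {"jaw": -1,"wz": -10},
  {"jaw": -1},
], force=20)

```text
invalid input at $.motion[0]: expected keys jaw, tx, ty, tz, wx, wy, wz
```

```bash
cat >> h.py <<'E'
from scipy.spatial.transform import Rotation as Ro
def rel(p,tipz):
    "tool-axis shift in cm taking the tip to p at height tipz; tilt too"
    s=get_state();q=s["orientation"];R=Ro.from_quat([*q[1:],q[0]])
    tip=s["tcp_pos"]+R.apply([0,0,.173])
    d=R.inv().apply(np.array([p[0],p[1],tipz])-tip)*100
    print("t",s["clock"],"tip",tip.round(4),"z",R.apply([0,0,1]).round(4),"x",R.apply([1,0,0]).round(3),"d cm",d.round(2),"F",s["wrist_force"].round(2),"gap",s["finger_gap"],"q",s["joint_pos"].round(2))
E
python3 -c "
from h import *
rel((.522,.363),.10)"
```

```text
t 0.15 tip [ 0.221  -0.5304  0.231 ] z [-4.0e-04  1.3e-03 -1.0e+00] x [0.923 0.385 0.   ] d cm [ 62.15 -70.87  13.21] F [-0.25 -0.2  -0.  ] gap 0.085409604264625 q [-1.32  0.31  0.05  1.3  -0.    1.43]
```

>>> carry_out([
  {"jaw": -1,"tx": 0,"ty": 0,"tz": 0,"wx": 0,"wy": 0,"wz": -10},
  {"jaw": -1,"tx": 0,"ty": 0,"tz": 0,"wx": 0,"wy": 0,"wz": -10},
  {"jaw": -1,"tx": 0,"ty": 0,"tz": 0,"wx": 0,"wy": 0,"wz": -10},
  {"jaw": -1,"tx": 0,"ty": 0,"tz": 0,"wx": 0,"wy": 0,"wz": -10},
  {"jaw": -1,"tx": 0,"ty": 0,"tz": 0,"wx": 0,"wy": 0,"wz": -10},
  {"jaw": -1,"tx": 0,"ty": 0,"tz": 0,"wx": 0,"wy": 0,"wz": -10},
  {"jaw": -1,"tx": 0,"ty": 0,"tz": 0,"wx": 0,"wy": 0,"wz": -10},
  {"jaw": -1,"tx": 0,"ty": 0,"tz": 0,"wx": 0,"wy": 0,"wz": -10},
  {"jaw": -1,"tx": 0,"ty": 0,"tz": 0,"wx": 0,"wy": 0,"wz": -10},
  {"jaw": -1,"tx": 0,"ty": 0,"tz": 0,"wx": 0,"wy": 0,"wz": 0},
], force=20)

```text
clock: 1.4
tcp_pos: [0.2211, -0.5307, 0.4044]
orientation: [-0.0, 0.555, 0.832, 0.0]
wrist_force: [-1.0, -0.2, 0.1]
finger_gap: -0.0001
```

```bash
python3 -c "
from h import *
rel((.522,.363),.10)"
```

```text
t 1.4 tip [ 0.2211 -0.5306  0.2314] z [-1.e-04  6.e-04 -1.e+00] x [-0.383  0.924  0.001] d cm [71.02 62.01 13.19] F [-0.96 -0.17  0.07] gap -0.00012172454251926188 q [-1.32  0.31  0.05  1.3   0.   -0.14]
```

>>> carry_out([
  {"jaw": -1,"tx": 3.9,"ty": 3.4,"tz": 0,"wx": 0,"wy": 0,"wz": 0},
  {"jaw": -1,"tx": 3.9,"ty": 3.4,"tz": 0,"wx": 0,"wy": 0,"wz": 0},
  {"jaw": -1,"tx": 3.9,"ty": 3.4,"tz": 0,"wx": 0,"wy": 0,"wz": 0},
  {"jaw": -1,"tx": 3.9,"ty": 3.4,"tz": 0,"wx": 0,"wy": 0,"wz": 0},
  {"jaw": -1,"tx": 3.9,"ty": 3.4,"tz": 0,"wx": 0,"wy": 0,"wz": 0},
  {"jaw": -1,"tx": 3.9,"ty": 3.4,"tz": 0,"wx": 0,"wy": 0,"wz": 0},
  {"jaw": -1,"tx": 3.9,"ty": 3.4,"tz": 0,"wx": 0,"wy": 0,"wz": 0},
  {"jaw": -1,"tx": 3.9,"ty": 3.4,"tz": 0,"wx": 0,"wy": 0,"wz": 0},
  {"jaw": -1,"tx": 3.9,"ty": 3.4,"tz": 0,"wx": 0,"wy": 0,"wz": 0},
  {"jaw": -1,"tx": 3.9,"ty": 3.4,"tz": 0,"wx": 0,"wy": 0,"wz": 0},
  {"jaw": -1,"tx": 3.9,"ty": 3.4,"tz": 0,"wx": 0,"wy": 0,"wz": 0},
  {"jaw": -1,"tx": 3.9,"ty": 3.4,"tz": 0,"wx": 0,"wy": 0,"wz": 0},
  {"jaw": -1,"tx": 3.9,"ty": 3.4,"tz": 0,"wx": 0,"wy": 0,"wz": 0},
  {"jaw": -1,"tx": 3.9,"ty": 3.4,"tz": 0,"wx": 0,"wy": 0,"wz": 0},
  {"jaw": -1,"tx": 3.9,"ty": 3.4,"tz": 0,"wx": 0,"wy": 0,"wz": 0},
  {"jaw": -1,"tx": 3.9,"ty": 3.4,"tz": 0,"wx": 0,"wy": 0,"wz": 0},
  {"jaw": -1,"tx": 3.9,"ty": 3.4,"tz": 0,"wx": 0,"wy": 0,"wz": 0},
  {"jaw": -1,"tx": 3.9,"ty": 3.4,"tz": 0,"wx": 0,"wy": 0,"wz": 0},
  {"jaw": -1,"tx": 0,"ty": 0,"tz": 4,"wx": 0,"wy": 0,"wz": 0},
  {"jaw": -1,"tx": 0,"ty": 0,"tz": 2,"wx": 0,"wy": 0,"wz": 0},
])

```text
clock: 3.9
tcp_pos: [0.5157, 0.3534, 0.342]
orientation: [-0.001, 0.556, 0.831, -0.001]
wrist_force: [-0.6, 0.1, 0.2]
finger_gap: 0.0002
```

```bash
python3 -c "
from h import *
rel((.522,.363),.06)
c=eyes.calibration('wrist');i=eyes.read_camera('wrist');cv2.imwrite('pics/w1.png',i)
cc,st=blob(i,(320,200),(20,100,60),(35,255,255),250);print(cc,st,at(c,*cc,.05))
"
```

```text
t 3.9 tip [0.5152 0.3531 0.169 ] z [-0.0026 -0.0015 -1.    ] x [-0.382  0.924 -0.   ] d cm [ 0.66  1.04 10.89] F [-0.57  0.11  0.23] gap 0.00016232034591310676 q [ 0.47  0.43  0.07  1.21 -0.    1.65]
[323.82923833 184.05405405] [308 168  33  33 814] [0.52106185 0.36385062 0.05      ]
```

View pics/w1.png

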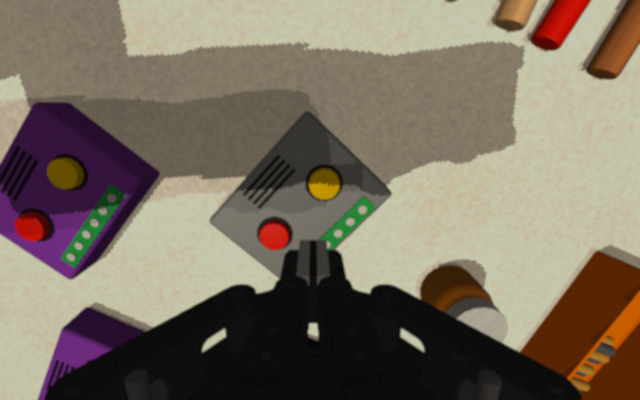

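The wrist view shows the grey receiver centred, with the yellow button at (324,184). That gives (0.521, 0.364), which agrees with the other cameras.

>>> carry_out([
  {"jaw": -1,"tx": 0.7,"ty": 1.0,"tz": 3,"wx": 0,"wy": 0,"wz": 0},
  {"jaw": -1,"tx": 0,"ty": 0,"tz": 4,"wx": 0,"wy": 0,"wz": 0},
  {"jaw": -1,"tx": 0,"ty": 0,"tz": 2.5,"wx": 0,"wy": 0,"wz": 0},
  {"jaw": -1,"tx": 0,"ty": 0,"tz": 0.5,"wx": 0,"wy": 0,"wz": 0},
  {"jaw": -1,"tx": 0,"ty": 0,"tz": 0,"wx": 0,"wy": 0,"wz": 0},
  {"jaw": -1,"tx": 0,"ty": 0,"tz": 0,"wx": 0,"wy": 0,"wz": 0},
])

```text
clock: 4.7
tcp_pos: [0.5233, 0.3632, 0.2464]
orientation: [0.001, 0.555, 0.832, 0.001]
wrist_force: [-0.2, 0.7, -0.1]
finger_gap: 0.0002
```

```bash
python3 -c "
from h import *
rel((.5215,.3635),.051)
i=eyes.read_camera('wrist');cv2.imwrite('pics/w2.png',i)
i=eyes.read_camera('scene');cv2.imwrite('pics/s2.png',cv2.resize(i[40:140,310:450],None,fx=5,fy=5,interpolation=2))
"
```

```text
t 4.7 tip [0.5237 0.3634 0.0734] z [ 0.0025  0.0012 -1.    ] x [-0.384  0.923  0.   ] d cm [ 0.09 -0.2   2.24] F [-0.23  0.73 -0.14] gap 0.00020571360579504604 q [ 0.48  0.51 -0.05  1.01 -0.    1.66]
```

View pics/w2.png

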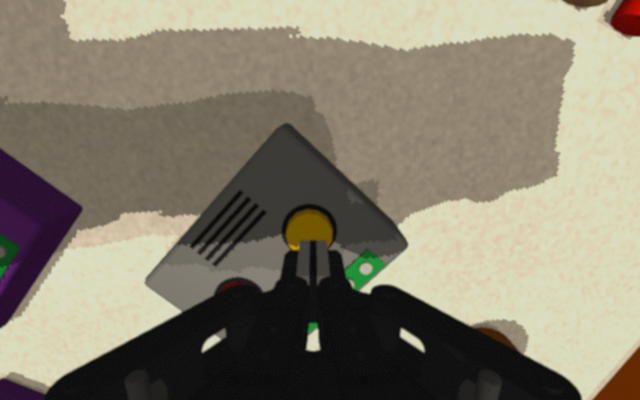

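View pics/s2.png

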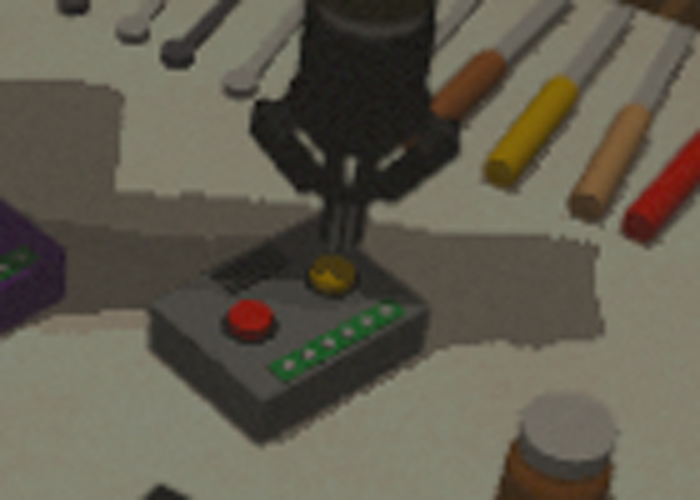

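>>> carry_out([
  {"jaw": -1,"tx": 0,"ty": -0.1,"tz": 1.0,"wx": 0,"wy": 0,"wz": 0},
  {"jaw": -1,"tx": 0,"ty": 0,"tz": 0.5,"wx": 0,"wy": 0,"wz": 0},
  {"jaw": -1,"tx": 0,"ty": 0,"tz": 0,"wx": 0,"wy": 0,"wz": 0},
  {"jaw": -1,"tx": 0,"ty": 0,"tz": 0,"wx": 0,"wy": 0,"wz": 0},
])

```text
clock: 5.3
tcp_pos: [0.5217, 0.3625, 0.2295]
orientation: [-0.0, 0.555, 0.832, -0.0]
wrist_force: [0.9, 0.9, 0.6]
finger_gap: 0.0002
```

```bash
python3 -c "
from h import *
rel((.5215,.3635),.051)
"
```

```text
t 5.3 tip [0.5217 0.3625 0.0565] z [-2.e-04 -2.e-04 -1.e+00] x [-0.385  0.923 -0.   ] d cm [0.1  0.02 0.55] F [0.87 0.9  0.63] gap 0.00015624961912107295 q [ 0.48  0.53 -0.07  0.97 -0.    1.66]
```

>>> carry_out([
  {"jaw": -1,"tx": 0.1,"ty": 0,"tz": 0.4,"wx": 0,"wy": 0,"wz": 0},
  {"jaw": -1,"tx": 0,"ty": 0,"tz": 0.4,"wx": 0,"wy": 0,"wz": 0},
  {"jaw": -1,"tx": 0,"ty": 0,"tz": 0,"wx": 0,"wy": 0,"wz": 0},
])

```text
clock: 5.68
tcp_pos: [0.5215, 0.3636, 0.2217]
orientation: [0.0, 0.555, 0.832, 0.0]
wrist_force: [0.1, 0.3, 2.6]
finger_gap: -0.0
```

>>> carry_out([
  {"jaw": -1,"tx": 0,"ty": 0,"tz": 0.2,"wx": 0,"wy": 0,"wz": 0},
  {"jaw": -1,"tx": 0,"ty": 0,"tz": 0,"wx": 0,"wy": 0,"wz": 0},
])

```text
clock: 5.92
tcp_pos: [0.5215, 0.3636, 0.22]
orientation: [0.0, 0.555, 0.832, 0.0]
wrist_force: [0.2, 0.6, 3.4]
finger_gap: 0.0001
```

>>> carry_out([
  {"jaw": -1,"tx": 0,"ty": 0,"tz": 0.2,"wx": 0,"wy": 0,"wz": 0},
  {"jaw": -1,"tx": 0,"ty": 0,"tz": 0,"wx": 0,"wy": 0,"wz": 0},
  {"jaw": -1,"tx": 0,"ty": 0,"tz": 0,"wx": 0,"wy": 0,"wz": 0},
])

```text
clock: 6.3
tcp_pos: [0.5215, 0.3636, 0.2179]
orientation: [0.0, 0.555, 0.832, 0.0]
wrist_force: [-0.1, 0.6, 5.3]
finger_gap: -0.0003
```

```bash
python3 -c "
from h import *
rel((.5215,.3635),.051)
i=eyes.read_camera('scene');cv2.imwrite('pics/s3.png',cv2.resize(i[40:140,310:450],None,fx=5,fy=5,interpolation=2))
"
```

```text
t 6.3 tip [0.5216 0.3637 0.0449] z [ 6.e-04  5.e-04 -1.e+00] x [-0.385  0.923  0.   ] d cm [-0.01 -0.01 -0.61] F [-0.12  0.59  5.31] gap -0.0003046219514063665 q [ 0.48  0.54 -0.09  0.95  0.    1.66]
```

View pics/s3.png

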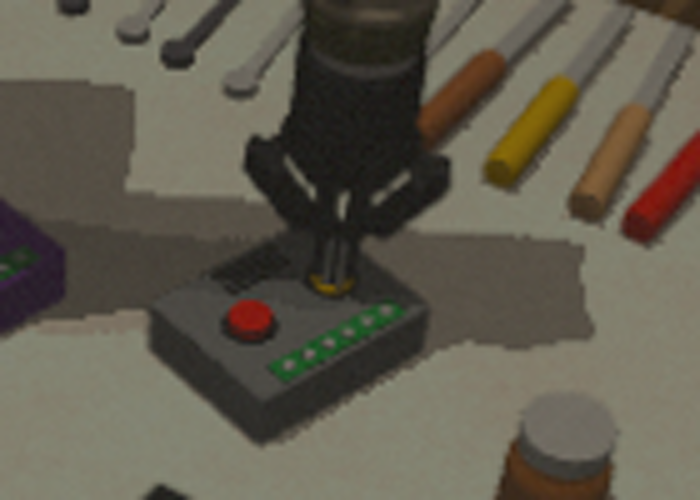

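The tip is about 6 mm into the cap at 5.3 N and the scene view shows the button down. Now I lift off and move to the remote.

>>> carry_out([
  {"jaw": -1,"tx": 0,"ty": 0,"tz": -2,"wx": 0,"wy": 0,"wz": 0},
  {"jaw": -1,"tx": 0,"ty": 0,"tz": -5,"wx": 0,"wy": 0,"wz": 0},
  {"jaw": -1,"tx": 0,"ty": 0,"tz": -5,"wx": 0,"wy": 0,"wz": 0},
  {"jaw": -1,"tx": -5,"ty": -2.8,"tz": 0,"wx": 0,"wy": 0,"wz": 0},
  {"jaw": -1,"tx": -5,"ty": -2.8,"tz": 0,"wx": 0,"wy": 0,"wz": 0},
  {"jaw": -1,"tx": -5,"ty": -2.8,"tz": 0,"wx": 0,"wy": 0,"wz": 0},
  {"jaw": -1,"tx": -5,"ty": -2.8,"tz": 0,"wx": 0,"wy": 0,"wz": 0},
  {"jaw": -1,"tx": -5,"ty": -2.8,"tz": 0,"wx": 0,"wy": 0,"wz": 0},
  {"jaw": -1,"tx": -5,"ty": -2.8,"tz": 0,"wx": 0,"wy": 0,"wz": 0},
  {"jaw": -1,"tx": -5,"ty": -2.8,"tz": 0,"wx": 0,"wy": 0,"wz": 0},
  {"jaw": -1,"tx": -5,"ty": -2.8,"tz": 0,"wx": 0,"wy": 0,"wz": 0},
  {"jaw": -1,"tx": -5,"ty": -2.8,"tz": 0,"wx": 0,"wy": 0,"wz": 0},
  {"jaw": -1,"tx": -5,"ty": -2.8,"tz": 0,"wx": 0,"wy": 0,"wz": 0},
  {"jaw": -1,"tx": -5,"ty": -2.8,"tz": 0,"wx": 0,"wy": 0,"wz": 0},
  {"jaw": -1,"tx": -5,"ty": -2.8,"tz": 0,"wx": 0,"wy": 0,"wz": 0},
  {"jaw": -1,"tx": 0,"ty": 0,"tz": 2,"wx": 0,"wy": 0,"wz": 0},
  {"jaw": -1,"tx": 0,"ty": 0,"tz": 0,"wx": 0,"wy": 0,"wz": 0},
  {"jaw": -1,"tx": 0,"ty": 0,"tz": 0,"wx": 0,"wy": 0,"wz": 0},
])

```text
clock: 8.6
tcp_pos: [0.4417, -0.319, 0.3175]
orientation: [-0.001, 0.554, 0.832, -0.0]
wrist_force: [0.3, 0.1, -0.3]
finger_gap: 0.0
```

```bash
python3 -c "
from h import *
rel((.445,-.3205),.06)
c=eyes.calibration('wrist');i=eyes.read_camera('wrist');cv2.imwrite('pics/w4.png',i)
cc,st=blob(i,(320,200),(100,100,40),(125,255,255),120);print(cc,st,at(c,*cc,.028))
i=eyes.read_camera('scene');cv2.imwrite('pics/s4.png',i)
"
```

```text
t 8.6 tip [ 0.4415 -0.3189  0.1445] z [-1.3e-03  8.0e-04 -1.0e+00] x [-0.385  0.923  0.001] d cm [-0.29  0.27  8.45] F [ 0.33  0.06 -0.3 ] gap 4.969903723121227e-05 q [-0.77  0.3  -0.19  1.08 -0.    0.4 ]
[314.40027137 195.50746269] [299 181  31  30 737] [ 0.44363605 -0.32005148  0.028     ]
```

View pics/w4.png

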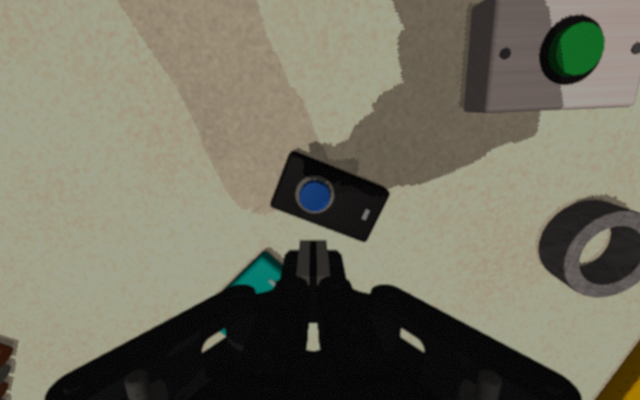

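View pics/s4.png

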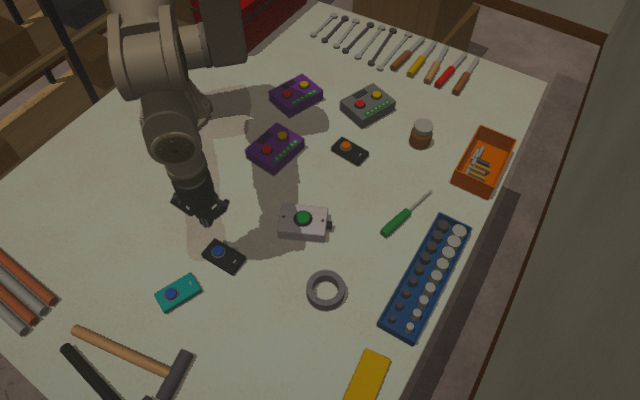

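The wrist view has the blue button at (314,195), giving (0.4436, -0.320), consistent with the others. The remote has not moved and the yellow button looks up.

>>> carry_out([
  {"jaw": -1,"tx": -0.2,"ty": 0.2,"tz": 4,"wx": 0,"wy": 0,"wz": 0},
  {"jaw": -1,"tx": 0,"ty": 0,"tz": 4,"wx": 0,"wy": 0,"wz": 0},
  {"jaw": -1,"tx": 0,"ty": 0,"tz": 2,"wx": 0,"wy": 0,"wz": 0},
  {"jaw": -1,"tx": 0,"ty": 0,"tz": 0,"wx": 0,"wy": 0,"wz": 0},
  {"jaw": -1,"tx": 0,"ty": 0,"tz": 0,"wx": 0,"wy": 0,"wz": 0},
  {"jaw": -1,"tx": 0,"ty": 0,"tz": 0,"wx": 0,"wy": 0,"wz": 0},
])

```text
clock: 9.45
tcp_pos: [0.4452, -0.3211, 0.2193]
orientation: [0.001, 0.555, 0.832, -0.0]
wrist_force: [0.1, -0.4, -0.2]
finger_gap: -0.0002
```

```bash
python3 -c "
from h import *
rel((.4443,-.3203),.029)
"
```

```text
t 9.45 tip [ 0.4455 -0.3214  0.0463] z [ 0.002  -0.0021 -1.    ] x [-0.385  0.923 -0.003] d cm [ 0.16 -0.07  1.73] F [ 0.14 -0.43 -0.19] gap -0.00015207484859473428 q [-0.77  0.39 -0.33  0.85 -0.    0.4 ]
```

>>> carry_out([
  {"jaw": -1,"tx": 0.1,"ty": 0,"tz": 0.6,"wx": 0,"wy": 0,"wz": 0},
  {"jaw": -1,"tx": 0,"ty": 0,"tz": 0.5,"wx": 0,"wy": 0,"wz": 0},
  {"jaw": -1,"tx": 0,"ty": 0,"tz": 0,"wx": 0,"wy": 0,"wz": 0},
  {"jaw": -1,"tx": 0,"ty": 0,"tz": 0,"wx": 0,"wy": 0,"wz": 0},
  {"jaw": -1,"tx": 0,"ty": 0,"tz": 0,"wx": 0,"wy": 0,"wz": 0},
])

```text
clock: 10.07
tcp_pos: [0.4442, -0.3199, 0.2068]
orientation: [0.0, 0.555, 0.832, -0.0]
wrist_force: [0.5, 1.7, -0.2]
finger_gap: -0.0005
```

```bash
python3 -c "
from h import *
rel((.4443,-.3203),.029)
i=eyes.read_camera('wrist');cv2.imwrite('pics/w5.png',i)
i=eyes.read_camera('scene');cv2.imwrite('pics/s5.png',cv2.resize(i[190:290,150:290],None,fx=5,fy=5,interpolation=2))
"
```

```text
t 10.075 tip [ 0.4443 -0.32    0.0338] z [ 2.e-04 -3.e-04 -1.e+00] x [-0.385  0.923 -0.   ] d cm [-0.03 -0.01  0.48] F [ 0.53  1.67 -0.18] gap -0.000463101420361838 q [-0.77  0.4  -0.34  0.83 -0.    0.41]
```

View pics/s5.png

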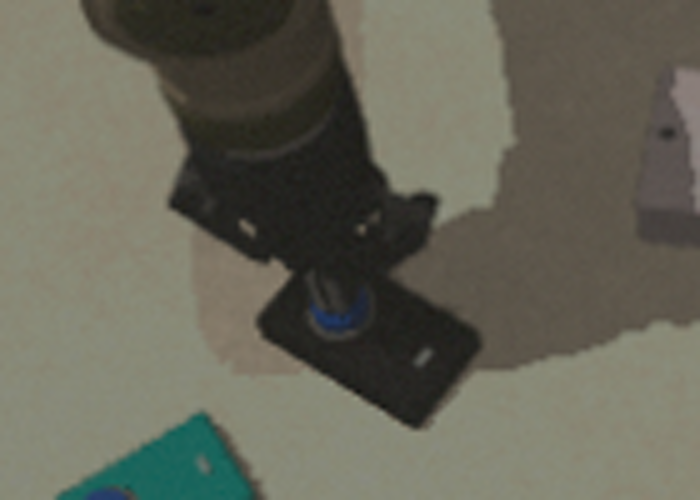

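View pics/w5.png

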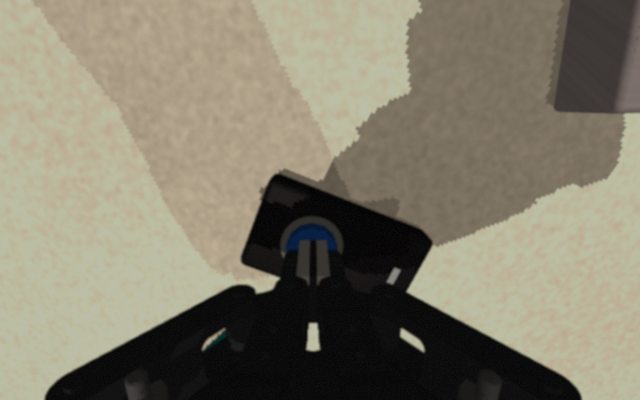

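The tip is centred over the blue button. I press in small steps.

>>> carry_out([
  {"jaw": -1,"tx": 0,"ty": 0,"tz": 0.4,"wx": 0,"wy": 0,"wz": 0},
  {"jaw": -1,"tx": 0,"ty": 0,"tz": 0.3,"wx": 0,"wy": 0,"wz": 0},
  {"jaw": -1,"tx": 0,"ty": 0,"tz": 0,"wx": 0,"wy": 0,"wz": 0},
])

```text
clock: 10.55
tcp_pos: [0.4443, -0.32, 0.1997]
orientation: [0.0, 0.555, 0.832, -0.0]
wrist_force: [0.2, -0.2, 2.3]
finger_gap: 0.0001
```

>>> carry_out([
  {"jaw": -1,"tx": 0,"ty": 0,"tz": 0.2,"wx": 0,"wy": 0,"wz": 0},
  {"jaw": -1,"tx": 0,"ty": 0,"tz": 0,"wx": 0,"wy": 0,"wz": 0},
])

```text
clock: 10.8
tcp_pos: [0.4443, -0.32, 0.1979]
orientation: [0.0, 0.555, 0.832, -0.0]
wrist_force: [-0.4, -0.4, 3.8]
finger_gap: -0.0003
```

>>> carry_out([
  {"jaw": -1,"tx": 0,"ty": 0,"tz": 0.2,"wx": 0,"wy": 0,"wz": 0},
  {"jaw": -1,"tx": 0,"ty": 0,"tz": 0,"wx": 0,"wy": 0,"wz": 0},
  {"jaw": -1,"tx": 0,"ty": 0,"tz": 0,"wx": 0,"wy": 0,"wz": 0},
])

```text
clock: 11.18
tcp_pos: [0.4443, -0.32, 0.1959]
orientation: [0.0, 0.555, 0.832, -0.0]
wrist_force: [0.8, 0.2, 4.1]
finger_gap: -0.0002
```

```bash
python3 -c "
from h import *
rel((.576,-.1385),.15)
"
```

```text
t 11.175 tip [ 0.4444 -0.3201  0.0229] z [ 5.e-04 -5.e-04 -1.e+00] x [-0.385  0.923 -0.001] d cm [ 11.69  19.13 -12.71] F [0.76 0.17 4.12] gap -0.00021620599029889952 q [-0.77  0.41 -0.35  0.8  -0.    0.41]
```

The tip is 6 mm into the blue button at about 4 N. Lift, then on to the station.

>>> carry_out([
  {"jaw": -1,"tx": 0,"ty": 0,"tz": -2,"wx": 0,"wy": 0,"wz": 0},
  {"jaw": -1,"tx": 0,"ty": 0,"tz": -5,"wx": 0,"wy": 0,"wz": 0},
  {"jaw": -1,"tx": 0,"ty": 0,"tz": -5,"wx": 0,"wy": 0,"wz": 0},
  {"jaw": -1,"tx": 2.3,"ty": 3.8,"tz": 0,"wx": 0,"wy": 0,"wz": 0},
  {"jaw": -1,"tx": 2.3,"ty": 3.8,"tz": 0,"wx": 0,"wy": 0,"wz": 0},
  {"jaw": -1,"tx": 2.3,"ty": 3.8,"tz": 0,"wx": 0,"wy": 0,"wz": 0},
  {"jaw": -1,"tx": 2.3,"ty": 3.8,"tz": 0,"wx": 0,"wy": 0,"wz": 0},
  {"jaw": -1,"tx": 2.3,"ty": 3.8,"tz": 0,"wx": 0,"wy": 0,"wz": 0},
  {"jaw": -1,"tx": 0,"ty": 0,"tz": 0,"wx": 0,"wy": 0,"wz": 0},
  {"jaw": -1,"tx": 0,"ty": 0,"tz": 0,"wx": 0,"wy": 0,"wz": 0},
  {"jaw": -1,"tx": 0,"ty": 0,"tz": 0,"wx": 0,"wy": 0,"wz": 0},
])

```text
clock: 12.55
tcp_pos: [0.5746, -0.1414, 0.3153]
orientation: [-0.0, 0.555, 0.832, -0.0]
wrist_force: [-0.1, 0.8, 0.5]
finger_gap: -0.0002
```

```bash
python3 -c "
from h import *
rel((.576,-.1385),.06)
c=eyes.calibration('wrist');i=eyes.read_camera('wrist');cv2.imwrite('pics/w6.png',i)
cc,st=blob(i,(320,190),(45,100,40),(80,255,255),120);print(cc,st,at(c,*cc,.048))
i=eyes.read_camera('scene');cv2.imwrite('pics/s6.png',i)
"
```

```text
t 12.55 tip [ 0.5744 -0.1414  0.1423] z [-1.1e-03  1.0e-04 -1.0e+00] x [-0.383  0.924  0.   ] d cm [0.2  0.26 8.23] F [-0.12  0.81  0.48] gap -0.00021178242776049053 q [-0.38  0.38 -0.07  1.11 -0.    0.8 ]
[314.61277445 198.62874251] [ 293  177   45   44 1503] [ 0.57515417 -0.13910217  0.048     ]
```

View pics/w6.png

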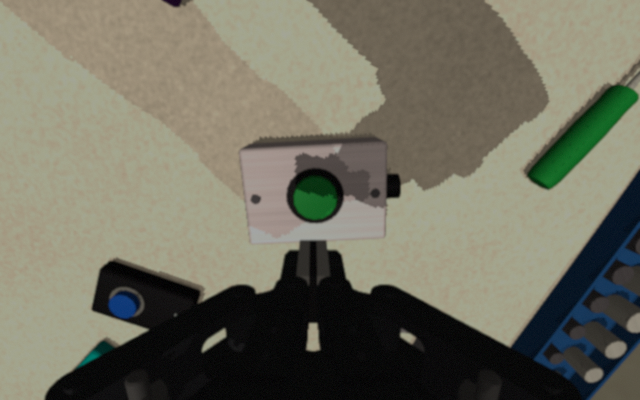

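View pics/s6.png

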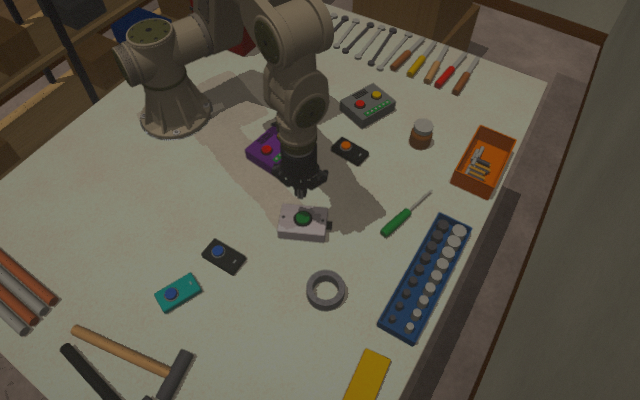

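The wrist view has the green button at (315,199), giving (0.575, -0.139). The remote is still in place and its button is up.

>>> carry_out([
  {"jaw": -1,"tx": 0.2,"ty": 0.2,"tz": 4,"wx": 0,"wy": 0,"wz": 0},
  {"jaw": -1,"tx": 0,"ty": 0,"tz": 2.5,"wx": 0,"wy": 0,"wz": 0},
  {"jaw": -1,"tx": 0,"ty": 0,"tz": 1,"wx": 0,"wy": 0,"wz": 0},
  {"jaw": -1,"tx": 0,"ty": 0,"tz": 0.5,"wx": 0,"wy": 0,"wz": 0},
  {"jaw": -1,"tx": 0,"ty": 0,"tz": 0,"wx": 0,"wy": 0,"wz": 0},
  {"jaw": -1,"tx": 0,"ty": 0,"tz": 0,"wx": 0,"wy": 0,"wz": 0},
  {"jaw": -1,"tx": 0,"ty": 0,"tz": 0,"wx": 0,"wy": 0,"wz": 0},
  {"jaw": -1,"tx": 0,"ty": 0,"tz": 0,"wx": 0,"wy": 0,"wz": 0},
])

```text
clock: 13.65
tcp_pos: [0.5765, -0.1379, 0.2361]
orientation: [0.0, 0.555, 0.832, 0.0]
wrist_force: [0.7, -0.1, -0.6]
finger_gap: 0.0001
```

```bash
python3 -c "
from h import *
rel((.5755,-.139),.049)
"
```

```text
t 13.65 tip [ 0.5767 -0.138   0.0631] z [ 7.e-04 -4.e-04 -1.e+00] x [-0.385  0.923 -0.001] d cm [-0.05 -0.15  1.41] F [ 0.67 -0.08 -0.61] gap 0.00012216363235161666 q [-0.37  0.45 -0.19  0.94 -0.    0.81]
```

>>> carry_out([
  {"jaw": -1,"tx": 0,"ty": -0.1,"tz": 0.6,"wx": 0,"wy": 0,"wz": 0},
  {"jaw": -1,"tx": 0,"ty": 0,"tz": 0.4,"wx": 0,"wy": 0,"wz": 0},
  {"jaw": -1,"tx": 0,"ty": 0,"tz": 0.4,"wx": 0,"wy": 0,"wz": 0},
  {"jaw": -1,"tx": 0,"ty": 0,"tz": 0.2,"wx": 0,"wy": 0,"wz": 0},
  {"jaw": -1,"tx": 0,"ty": 0,"tz": 0,"wx": 0,"wy": 0,"wz": 0},
  {"jaw": -1,"tx": 0,"ty": 0,"tz": 0,"wx": 0,"wy": 0,"wz": 0},
])

```text
clock: 14.4
tcp_pos: [0.5753, -0.1383, 0.2198]
orientation: [-0.0, 0.555, 0.832, -0.0]
wrist_force: [-1.7, 0.5, 3.0]
finger_gap: 0.0003
```

>>> carry_out([
  {"jaw": -1,"tx": 0,"ty": 0,"tz": 0.2,"wx": 0,"wy": 0,"wz": 0},
  {"jaw": -1,"tx": 0,"ty": 0,"tz": 0.2,"wx": 0,"wy": 0,"wz": 0},
  {"jaw": -1,"tx": 0,"ty": 0,"tz": 0,"wx": 0,"wy": 0,"wz": 0},
  {"jaw": -1,"tx": 0,"ty": 0,"tz": 0,"wx": 0,"wy": 0,"wz": 0},
])

```text
clock: 14.9
tcp_pos: [0.5754, -0.1383, 0.2158]
orientation: [-0.0, 0.555, 0.832, -0.0]
wrist_force: [-2.5, 1.4, 4.2]
finger_gap: 0.0001
```

>>> carry_out([
  {"jaw": -1,"tx": 0,"ty": 0,"tz": -2,"wx": 0,"wy": 0,"wz": 0},
  {"jaw": -1,"tx": 0,"ty": 0,"tz": -5,"wx": 0,"wy": 0,"wz": 0},
  {"jaw": -1,"tx": 0,"ty": 0,"tz": -5,"wx": 0,"wy": 0,"wz": 0},
  {"jaw": -1,"tx": 0,"ty": 0,"tz": 0,"wx": 0,"wy": 0,"wz": 0},
  {"jaw": -1,"tx": 0,"ty": 0,"tz": 0,"wx": 0,"wy": 0,"wz": 0},
  {"jaw": -1,"tx": 0,"ty": 0,"tz": 0,"wx": 0,"wy": 0,"wz": 0},
])

```text
clock: 15.65
tcp_pos: [0.575, -0.1382, 0.3338]
orientation: [-0.001, 0.555, 0.832, -0.0]
wrist_force: [-0.3, 0.6, 0.4]
finger_gap: -0.0003
```

```bash
python3 -c "
from h import *
rel((.5755,-.139),.06)
i=eyes.read_camera('scene');cv2.imwrite('pics/s7.png',cv2.resize(i[70:320,150:450],None,fx=2.4,fy=2.4,interpolation=2))
for b,s,lo,hi,z in (('key',(218,251),(100,100,40),(125,255,255),.028),('learn',(376,94),(20,100,60),(35,255,255),.05),('door',(303,218),(45,100,40),(80,255,255),.048)):
    c,_=blob(i,s,lo,hi,14);print(b,c.round(1),at(eyes.calibration('scene'),*c,z).round(4))
"
```

```text
t 15.65 tip [ 0.5746 -0.138   0.1608] z [-0.0027  0.001  -1.    ] x [-0.385  0.923  0.002] d cm [-0.14  0.07 10.08] F [-0.35  0.56  0.4 ] gap -0.00033641562587756577 q [-0.37  0.37 -0.04  1.16 -0.    0.8 ]
key [217.3 250.1] [ 0.4438 -0.3218  0.028 ]
learn [376.1  94.1] [0.5215 0.3614 0.05  ]
door [302.3 217.3] [ 0.5754 -0.1412  0.048 ]
```

View pics/s7.png

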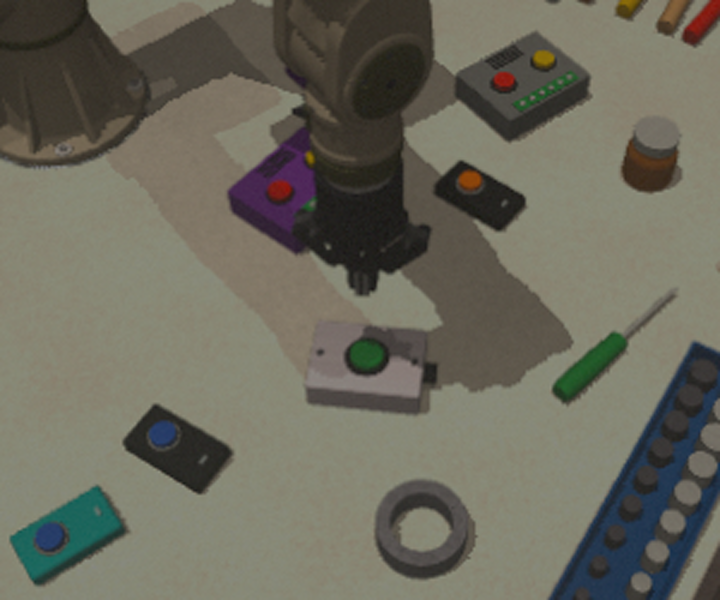

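All the buttons are up and nothing has moved, so I hand in.

```bash
python3 -c "
from workcell import env
print(env.hand_in())"
```

```text
the job is handed in; nothing more can be done
None
```

I pressed the yellow learn button, the blue remote button and the green door button, in that order, with the closed fingertips. I lifted clear after each press and handed the job in at about 16 s; the hand-in gives no verdict.

| Button | Depth from the measured tip height | Vertical wrist force at full depth |
|---|---|---|
| Yellow learn | about 6.1 mm | about 5.3 N |
| Blue remote | about 6.1 mm | about 4.1 N |
| Green door | about 6.2 mm | about 4.2 N |

- **Final picture:** all the buttons look up, and the tip stands about 11 cm above the station, touching nothing.
- **Remote and yellow button:** their pixel positions match the first picture to 0.1 px, so the remote was not shifted.
- **Green button:** its position read 0.5 px off the start. I put this down to the arm's shadow falling on it.
- **Things to leave alone:** the spare remote, screwdriver, jar and tape look unmoved in the picture; I did not measure them.
- **Sideways force:** during the green press the wrist also read about 2.9 N sideways. It was gone once I lifted off.

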